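# Settle the stopper stand on its seats and press it home in the ball catch

## Robot

A 6-joint arm with a two-finger parallel gripper is mounted at the origin on the work surface. World frame = base frame: x ahead of the robot, y to its left, z up, the work surface at z = 0. Lengths are in m, angles in rad, forces in N, time in s.
With the tool pointing down it reaches from about 0.325 to 0.775 m from the base axis. Payload 9.3 kg.
Tool frame: the origin (TCP) lies at the very end of the fingers, on their centre line; the grasp point (between the pads) lies 19 mm behind it; z points along the fingers, y is the line along which they close (so a half turn about z gives the same grasp; the last joint's range is limited). The gripper opens to 85 mm and grips with 20 to 120 N. Pads are 22 mm wide; open, the fingers measure 114 mm over their backs; the gripper's body (76 mm by 85 mm) begins 54 mm behind the grasp point. The pads swing forward as they close: fully open they stand 13 mm farther back than shut.
Start: joints at [1.177, 0.259, 0.021, 1.334, 0, 1.418], TCP at [0.131, 0.534, 0.231] pointing down, gripper open.
Joint ranges: [-3.04, 3.04], [-0.91, 1.82], [-1.04, 1.36], [-1.92, 1.95], [-1.52, 1.45], [-3.14, 3.14]. Speed limits (rad/s): [2.22, 2.22, 2.79, 3.14, 3.14, 3.14].

## Interface

Orientations are given as a unit quaternion [w, x, y, z].
In Python, from station import ctrl gives the robot as it stands.
- The arm moves only by the shell command python3 -m creep 'ROWS' [OPENING]. ROWS is text: rows parted by semicolons, each of 4 numbers parted by spaces: the shift along the tool's x, y, z in mm, then the turn about the tool's z in rad. A call has exactly 5 rows; each row is the pose to reach, as a shift and turn from the pose commanded when the call began, along the tool's axes at that moment; what a row does not reach only later rows make up. A row lasts 1/10 s, in which the tool goes at most 50 mm and 8.59 degrees, less where a joint would pass 70% of its speed; a pose out of reach is approached as far as the arm can. A call with a gripper value outside its range is refused whole. OPENING is the opening, from -1 (shut) to 1 (fully open), set as the call begins (- or left out, the last holds). The fingers move at their own pace and stop on an object; the grip force is fixed at half the most. Time passes only in rows, so rows that repeat a pose let the fingers close, or fill a call up. It gives the time, the measured TCP pose, the force, the opening and the grip force at its end, in the units of the state.
- ctrl.sense(): the state, without advancing time (a new reading comes with each control period).
- ctrl.get_image(name): name is "scene" or "side" or "wrist"; returns the picture (480x640x3 uint8, red, green, blue); there is no depth.
- ctrl.get_calibration(name): a dict with "K" (3x3 intrinsics, pixels), "D" ([k1, k2, p1, p2, k3] as OpenCV has them; the pictures are not rectified), "position" and "rotation" of the camera in the world; the wrist camera has in their place "T_tool_cam" (4x4, takes a point from camera to tool coordinates, whose origin is the TCP and whose axes are the flange's). Camera axes: x right, y up, looking along -z (the intrinsics and any distortion apply to the point x, -y, -z); pixel columns grow to the right and rows downward; lengths in m; the calibration is good to about 2 mm. A picture is of the moment at which its call begins: read the wrist's pose just before it. get_calibration takes no time and is no camera call.
- ctrl.finish_job(): hands the job in; it is judged then, once.
The state is a dict: "clock": time; "qpos": joint angles; "qd": joint speeds; "effort": joint torques, N m; "tcp_pos": TCP position; "eef_rot": TCP orientation; "contact_force": force on the tool from outside, world axes, zero at the start; "ft_torque": the same for the moment, N m; "grip_width": opening from 0.0 (shut) to 1.0 (fully open); "finger_force": force on a finger pad.
Only numpy, scipy, OpenCV 4.12 (cv2) and the standard library are available. Lean on these libraries where they do the work, as an engineer would, in place of code of your own. Each camera call takes 0.05 s, during which the arm holds its last target. There are 200 camera calls.

## Task

Lift the stopper stand by its boxwood grip, carry it upright to the brass rest on the oak flap and settle its three ball feet in their seats: the lone foot in the round cup, the pair in the groove and on the flat pad. Feel your way: press it gently straight down until the ball catch clicks over its tongue and the stand sits fully home, never leaning hard on it, and then let go. Leave the other tools in the drawer where they lie.

Things in the scene. Friction and masses are not known exactly. Their poses are not given: they have to be found in the camera images.
- drawer: Fixed pine drawer, sage-painted bottom, set sideways on the dresser top: 400 mm in x, 560 mm in y; sides 12 mm thick, 62 mm high, front panel (-y) 76 mm high. Origin: centre of its underside; inner floor 8 mm above it. The +y part is the rear compartment, roofed by the oak flap (370 mm in x, y +46 to +261 mm, top face at 50 mm when level), which carries the brass rest.
- rest (a point): Middle of the rest, fixed to the drawer, axes as the drawer's, 54 mm above its origin: where the stand's origin lies when home (stand's x along this x) IF THE FLAP IS LEVEL. The flap is not measured: see flap_hinge. The true rest is up to 12 mm higher or lower than this, and only touch tells.
- flap_hinge (a point): Axis of the flap's hinge, along the drawer's x, at its rear: 140 mm in +y from rest and 10 mm below it. The stiff friction hinge leaves the flap anywhere up to 0.085 rad (5 degrees) above or below level, not measured; the rest is raised or lowered and slanted about x with it, and the stand, once home, takes the same slant. The hinge does not give under the loads of this job.
- rest_cup (a point): Seat of the lone foot: round brass cup with a 45 degree cone, at (+58, 0) mm from rest. Its rim is 5 mm above this point, mouth radius 8 mm. This point is where the foot's underside comes (flap taken as level).
- rest_groove (a point): Brass vee groove seat (45 degree sides, rims 5 mm above this point, 26 mm long, aimed at the cup), at (-34, +42) mm from rest. This point is where the foot's underside comes (flap taken as level).
- rest_pad (a point): Flat brass pad seat, radius 12 mm, at (-34, -42) mm from rest; this point is on its top face (flap taken as level).
- catch (a point): Middle of the brass double ball catch between the seats: two 7 mm steel balls facing each other along y, sprung towards this point, in cheeks that stand 19 mm over the flap. This point is at the balls' height, 14.5 mm over the flap's top (flap taken as level).
- stand: Loose silver-plated stopper stand, 0.32 to 0.5 kg, 106 mm high. Three arms, each with a 14 mm ball foot below and a stopper (fixed, top 61 mm up) above; base plate 20 to 24 mm up. Origin: on the axis of stem and grip, level with the feet's undersides. Feet at (+58, 0), (-34, +42), (-34, -42) mm. Starts upright on the drawer floor.
- stand_grip (a point): Middle of the stand's flat boxwood grip, 85 mm above the stand's origin, axes as the stand's. The grip is 14 mm thick along x (close the fingers along x), 34 mm wide along y, 42 mm high (64 to 106 mm).
- stand_tongue (a point): Head of the catch tongue under the plate's middle, 8 mm above the stand's origin: 10.4 mm in y, 12 mm in x. It meets the balls 7 to 8 mm above home, needs a push of 7 to 13 N (its weight counted), clicks past about 2.5 mm above home and is drawn down; then the feet bear and the force climbs steeply. A push over about 18 N overloads the rest. Let go before the click, the stand topples.
- foot_front (a point): Underside of the stand's lone foot, at (+58, 0, 0) mm in the stand's frame; it belongs in the round cup.
- catch_left (a joint): How far the catch's +y ball is pushed back into its cheek, m: 0 with nothing in the catch, about 0.0026 while the tongue's head stands between the balls (it can hang there, not yet home, if the feet land unevenly: press again), about 0.0012 with the stand home and let go. Readings are noisy by 0.0003.
- catch_right (a joint): The same for the -y ball.
- cork_puller: Bystander: two-prong cork puller with a boxwood cross handle, 108 mm long, 70 mm wide, lying by the drawer's +x side.
- sardine_key: Bystander: rusty iron sardine-tin key, 97 mm long, 5 mm thick, lying by the -x side.
- champagne_key: Bystander: brass champagne key, 98 mm long, 44 mm wide, 12 mm thick, lying by the -x side.
Not all that is in view belongs to the job. Several things have the shape of the stand; the one meant has the colours described above.

How it is judged:
On the way:
1. the stand is lifted clear of the drawer bottom (z of stand in the frame of drawer above 0.035 m), for 0.1 s.
At the end, for the whole second after the job is handed in: The stand rests home on the flap, let go, right way round: middle within 4 mm and lone foot within 5 mm of their places, square on its seats (hinge axis 8 to 12 mm below its foot plane, tilt under 0.11 rad), both catch balls sprung back over the tongue's head (pushed in 0.6 to 1.9 mm) (horizontal distance between stand and rest below 0.004 m and horizontal distance between foot_front and rest_cup below 0.005 m and z of flap_hinge in the frame of stand between -0.012 and -0.008 m and angle between stand's own z axis and vertical below 0.11 rad and value of joint catch_left between 0.0006 and 0.0019 m and value of joint catch_right between 0.0006 and 0.0019 m and linear speed of stand below 0.01 m/s); the robot touches nothing.
It fails at once if the stand is leaned on too hard: its contacts with seats, catch and drawer, summed, pass 55 N (the catch's own grip gives up to 35 N) (contact force between stand and drawer above 55 N).
It fails at once if the stand is tipped more than 0.4 rad (angle between stand's own z axis and vertical above 0.4 rad).
It fails at once if the cork puller is moved more than 20 mm (distance of cork_puller from where it was at the start of the episode above 0.02 m).
It fails at once if the sardine key is moved more than 20 mm (distance of sardine_key from where it was at the start of the episode above 0.02 m).
It fails at once if the champagne key is moved more than 20 mm (distance of champagne_key from where it was at the start of the episode above 0.02 m).
It also fails if it takes over 70 s, if anything falls off the work surface, if the arm or the gripper's body presses on something with over 40 N, if the wrist force passes 120 N, or if a joint passes its speed limit or range.

## Working session

There is one attempt and no reset: what is moved stays moved. The work goes in short steps, Python scripts to look and compute and a shell command to move; the robot and the scene stay as the last step left them, time stands still between calls to the robot, and variables do not carry over. Pictures are saved under pics/ and viewed, at most 10 in all, crops included, and the job is handed in when it is done.

```bash
mkdir -p pics; ls
cat > h.py <<'E'
import numpy as np,cv2
from scipy.spatial.transform import Rotation as R
from station import ctrl
def Tt(s=None):
    s=s or ctrl.sense(); T=np.eye(4); q=s["eef_rot"]; T[:3,:3]=R.from_quat([q[1],q[2],q[3],q[0]]).as_matrix(); T[:3,3]=s["tcp_pos"]; return T
def cam(n,T=None):
    c=ctrl.get_calibration(n)
    if n=="wrist": M=(Tt() if T is None else T)@np.array(c["T_tool_cam"])
    else:
        M=np.eye(4); r=np.array(c["rotation"],float)
        M[:3,:3]=r if r.shape==(3,3) else R.from_quat([r[1],r[2],r[3],r[0]]).as_matrix(); M[:3,3]=c["position"]
    return np.array(c["K"],float),np.array(c["D"],float),M
def ray(n,uv,T=None):
    K,D,M=cam(n,T); p=cv2.undistortPoints(np.array([[uv]],float),K,D)[0,0]
    return M[:3,3],M[:3,:3]@np.array([p[0],-p[1],-1])
def onz(n,uv,z,T=None):
    o,d=ray(n,uv,T); return o+d*(z-o[2])/d[2]
def tri(*rs):
    A=0;b=0
    for o,d in rs:
        d=d/np.linalg.norm(d);P=np.eye(3)-np.outer(d,d);A=A+P;b=b+P@o
    return np.linalg.solve(A,b)
def proj(n,P,T=None):
    K,D,M=cam(n,T); p=(np.atleast_2d(P)-M[:3,3])@M[:3,:3]
    return cv2.projectPoints(p*[1,-1,-1],np.zeros(3),np.zeros(3),K,D)[0][:,0]
def shot(n,f):
    T=Tt(); im=ctrl.get_image(n); cv2.imwrite("pics/"+f+".png",im[:,:,::-1]); np.save("pics/"+f+".npy",T); return im
E
python3 - <<'E'
from h import *
for n in("scene","side","wrist"): shot(n,n+"0")
s=ctrl.sense();print(s)
print(Tt().round(3))
for n in("scene","side"): print(n,cam(n)[2].round(3))
E
```

```text
pics
{'clock': 0.15, 'qpos': array([ 1.17742898e+00,  2.59070310e-01,  2.09540995e-02,  1.33371324e+00,
       -2.19266458e-05,  1.41818971e+00]), 'qd': array([-0.00046051, -0.00176109,  0.0010005 , -0.00315667, -0.00025488,
       -0.00077116]), 'effort': array([ 2.16598331e-03, -5.55972075e+01,  3.44661033e+01,  1.13697923e-02,
       -2.49914110e-04, -1.34149587e-06]), 'tcp_pos': array([0.13107545, 0.5339356 , 0.2308081 ]), 'eef_rot': array([-1.28711840e-04,  1.20089807e-01,  9.92762898e-01, -5.00387382e-04]), 'contact_force': array([-0.25364032, -0.30340407,  0.21118815]), 'ft_torque': array([-0.04005999,  0.00274666, -0.0230175 ]), 'finger_force': 0.0, 'grip_width': 0.9985665398183418}
[[-0.971  0.238 -0.     0.131]
 [ 0.238  0.971 -0.001  0.534]
 [ 0.    -0.001 -1.     0.231]
 [ 0.     0.     0.     1.   ]]
scene [[-0.409 -0.767  0.495  1.037]
 [ 0.912 -0.345  0.22   0.172]
 [ 0.002  0.542  0.841  1.062]
 [ 0.     0.     0.     1.   ]]
side [[-0.993  0.091 -0.073  0.425]
 [-0.116 -0.725  0.679  0.603]
 [ 0.009  0.683  0.731  0.832]
 [ 0.     0.     0.     1.   ]]
```

View pics/scene0.png

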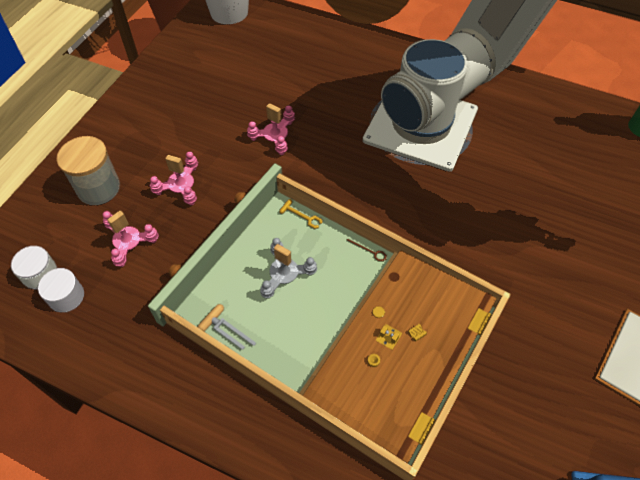

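View pics/side0.png

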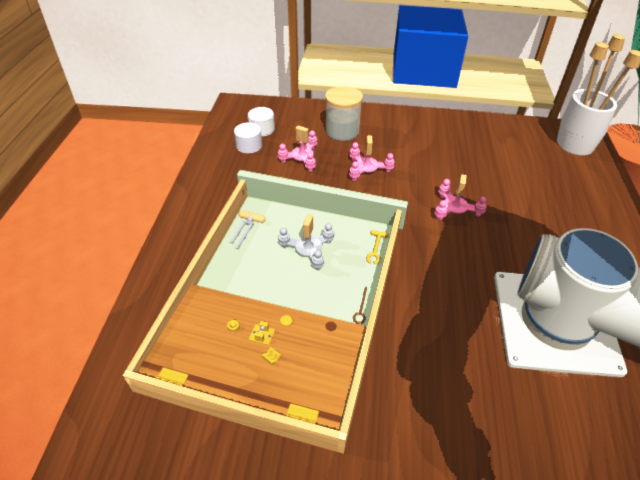

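Candidates for the stand, in the scene picture: silver (285,268), pink (273,130), pink (178,178) and pink (127,238). By its silver colour the stand is the one in the drawer at (285,268); in the side view it is at (308,242). I read the rest's cup at scene (373,360), pad (378,312), groove (417,332) and catch (390,335). Next, close crops to check.

Run:
```python
import cv2
a=cv2.imread("pics/scene0.png");cv2.imwrite("pics/sc.png",cv2.resize(a[232:382,240:440],None,fx=4,fy=4,interpolation=cv2.INTER_CUBIC))
a=cv2.imread("pics/side0.png");cv2.imwrite("pics/sd.png",cv2.resize(a[214:364,200:400],None,fx=4,fy=4,interpolation=cv2.INTER_CUBIC))
```

```text
(no output)
```

View pics/sc.png

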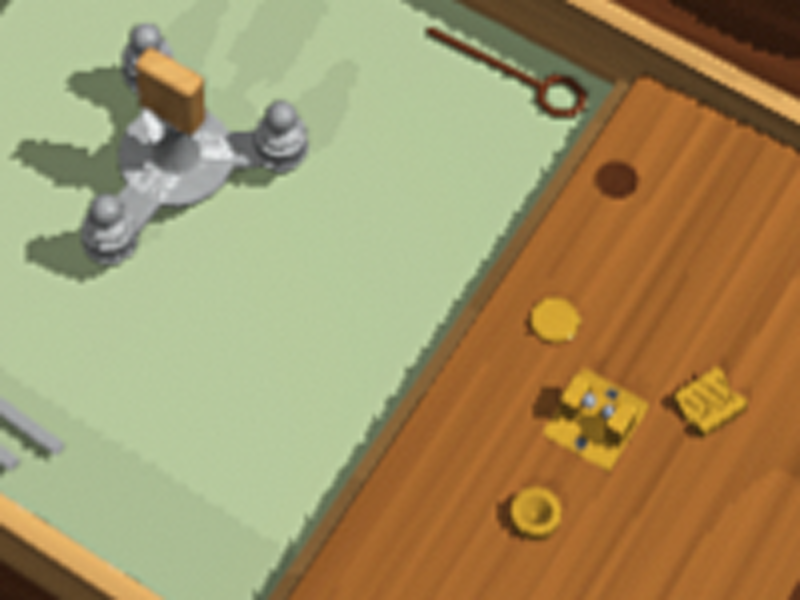

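View pics/sd.png

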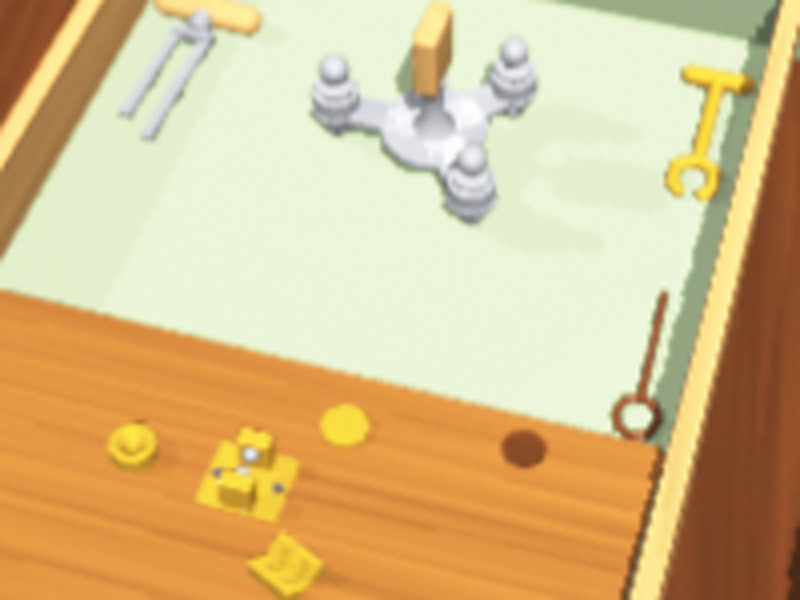

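The crops confirm the silver stand with its boxwood grip. Stopper heads in the scene crop are at (146,32), (282,110) and (106,207); in the side crop they are at (515,50), (472,160) and (334,68). The seats and balls are also clear, so I can triangulate.

Run:
```python
from h import *
S=lambda p:(240+p[0]/4-.4,232+p[1]/4-.4)
D=lambda p:(200+p[0]/4-.4,214+p[1]/4-.4)
pts=dict(A=((146,32),(515,50)),B=((282,110),(472,160)),C=((106,207),(334,68)),
cup=((536,510),(133,443)),pad=((555,318),(345,424)),groove=((710,402),(286,566)),b1=((590,401),(250,455)),b2=((608,412),(243,470)),
griptopA=((138,60),(430,3)),)
P={}
for k,(a,b) in pts.items():
    P[k]=tri(ray("scene",S(a)),ray("side",D(b)));e=proj("scene",P[k])[0]-S(a);e2=proj("side",P[k])[0]-D(b)
    print(k,(P[k]*1000).round(1),e.round(1),e2.round(1))
n=np.linalg.norm
for a,b in("AB","BC","CA"):print(a,b,n(P[a]-P[b]))
for a,b in(("cup","pad"),("cup","groove"),("pad","groove")):print(a,b,n(P[a]-P[b]))
# corners scene top rim: front-right etc.
for k,uv,uv2 in(("rear+x",(412,474),(341,432)),("rear-x",(507,294),(130,378))):
    print(k,onz("scene",uv,.062),onz("side",uv2,.062))
```

```text
A [ 491.4 -158.1   61.4] [0.1 0.2] [ 0.1 -0.1]
B [505.1 -74.8  60.7] [0.1 0.4] [ 0.3 -0.3]
C [ 589.9 -131.8   60.6] [-0.  -0.1] [-0.1  0.1]
cup [645.1 116.4  51. ] [-0.2 -0.3] [-0.3  0.2]
pad [547.8  89.4  45.2] [-0.1 -0.3] [-0.3  0.3]
groove [561.  172.2  50.6] [-0.2 -0.5] [-0.4  0.4]
b1 [587.2 120.5  58.1] [-0.2 -0.4] [-0.3  0.3]
b2 [588.9 129.9  58.8] [-0.3 -0.6] [-0.5  0.5]
griptopA [ 535.6 -137.4  112.6] [0.1 0.4] [ 0.2 -0.2]
A B 0.08442446156701199
B C 0.10216658450205983
C A 0.10198243541452129
cup pad 0.1011719135734252
cup groove 0.10086835625316891
pad groove 0.08399784746821973
rear+x [0.80921894 0.24664608 0.062     ] [0.4219806  0.30139436 0.062     ]
rear-x [0.41955913 0.30794577 0.062     ] [0.79385187 0.25414204 0.062     ]
```

```bash
cat > to.py <<'E'
import sys
from h import *
x,y,z,yaw=map(float,sys.argv[1:5]) # mm, yaw of tool y axis (rad)
T=Tt();d=T[:3,:3].T@(np.array([x,y,z])-T[:3,3]*1000);a=np.arctan2(T[1,1],T[0,1])
s=ctrl.sense()
print("shift",d.round(1),"turn",round((a-yaw+np.pi)%(2*np.pi)-np.pi,3),"q",s["qpos"].round(2),"tcp",(s["tcp_pos"]*1000).round(1),"t",round(s["clock"],2),"F",s["contact_force"].round(2))
E
python3 -m creep '-27 -27 0 0.075;-54 -54 0 0.15;-82 -81 0 0.225;-109 -108 0 0.3;-136 -135 0 0.374'; python3 to.py 532 -122 231 -0.165
```

```text
clock: 0.65
tcp_pos: [0.2314, 0.3692, 0.2311]
eef_rot: [-0.0, 0.304, 0.953, -0.0]
contact_force: [0.8, 0.2, 0.0]
grip_width: 0.999
finger_force: 0.0
shift [-5.295e+02 -2.265e+02  2.000e-01] turn 1.118 q [ 0.82  0.06 -0.22  1.29 -0.    1.44] tcp [231.4 369.2 231.1] t 0.65 F [0.85 0.23 0.04]
```

```bash
python3 -m creep '-40 -17 0 0.08;-80 -34 0 0.16;-120 -51 0 0.24;-160 -68 0 0.32;-200 -86 0 0.42'; python3 to.py 532 -122 231 -0.165
```

```text
clock: 1.15
tcp_pos: [0.3453, 0.1834, 0.2313]
eef_rot: [0.0, 0.496, 0.868, 0.0]
contact_force: [0.4, 0.8, 0.0]
grip_width: 0.998
finger_force: 0.0
shift [-3.579e+02  5.700e+00  3.000e-01] turn 0.698 q [ 0.27 -0.01 -0.3   1.28  0.    1.31] tcp [345.3 183.4 231.3] t 1.15 F [0.44 0.82 0.03]
```

```bash
python3 -m creep '-36 1 0 0.07;-72 1 0 0.14;-108 2 0 0.21;-144 2 0 0.28;-180 3 0 0.35'; python3 to.py 532 -122 231 -0.165
```

```text
clock: 1.65
tcp_pos: [0.4397, 0.0303, 0.2312]
eef_rot: [-0.0, 0.64, 0.769, 0.0]
contact_force: [1.1, 1.5, -0.2]
grip_width: 0.999
finger_force: 0.0
shift [-166.5   63.1    0.2] turn 0.348 q [-0.12  0.07 -0.21  1.29  0.    1.27] tcp [439.7  30.3 231.2] t 1.65 F [ 1.07  1.51 -0.22]
```

```bash
python3 -m creep '-35 13 0 0.08;-72 27 0 0.16;-110 41 0 0.24;-145 55 0 0.32;-166 63 0 0.348'; python3 to.py 532 -122 231 -0.165
python3 - <<'E'
from h import *
T=Tt();im=shot("wrist","w1");print((T[:3,3]*1000).round(1))
for zz in(.114,):
  c,s=np.cos(-.165),np.sin(-.165)
  print(proj("wrist",[[.532+c*a-s*b,-.122+s*a+c*b,zz] for a,b in((.007,.017),(.007,-.017),(-.007,.017),(-.007,-.017))],T).round())
E
```

```text
clock: 2.15
tcp_pos: [0.533, -0.1221, 0.2306]
eef_rot: [-0.0, 0.763, 0.646, -0.0]
contact_force: [0.6, 0.1, -0.1]
grip_width: 1.003
finger_force: 0.0
shift [-0.  -1.  -0.4] turn -0.002 q [-0.38  0.25  0.01  1.33 -0.    1.36] tcp [ 533.  -122.1  230.6] t 2.15 F [ 0.57  0.11 -0.06]
[ 533.  -122.1  230.6]
[[331. 208.]
 [330. 254.]
 [310. 208.]
 [311. 254.]]
```

View pics/w1.png

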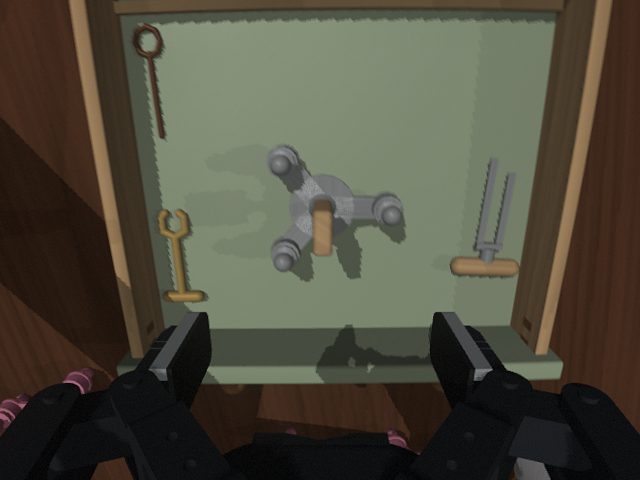

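The wrist view shows the stand with stopper heads at (390,208), (283,160) and (285,256), and the grip's top face between about (314,205) and (332,255). That agrees with my prediction to about 2 px. I'll refine from the stopper heads.

```bash
python3 - <<'E'
from h import *
T=np.load("pics/w1.npy")
p=[onz("wrist",u,.064,T)*1000 for u in((391,212),(283,162),(285,260))]
for q in p: print(q.round(1))
m=(p[1]+p[2])/2;print("yaw",np.arctan2(*(p[0]-m)[[1,0]]),np.linalg.norm(p[0]-m),np.linalg.norm(p[1]-p[2]),"o",(m+(p[0]-m)*34/92).round(1))
E
python3 to.py 532 -122 110 -0.165
```

```text
[ 590.  -129.9   64. ]
[509.5 -74.8  64. ]
[ 495.  -157.2   64. ]
yaw -0.15656823922336424 88.81283659776115 83.67149531658536 o [ 534.7 -121.1   64. ]
shift [  1.7  -2.4 120.1] turn -0.003 q [-0.38  0.26  0.02  1.33 -0.    1.36] tcp [ 534.1 -124.   230.1] t 2.2 F [-0.59 -1.03 -0.69]
```

```bash
python3 -m creep '0 1 25 0;0 1 50 0;0 1 80 0;0 1 105 0;0 1 120 0'; python3 -m creep '0 0 10 0;0 0 18 0;0 0 26 0;0 0 32 0;0 0 32 0'; python3 to.py 533 -122 78 -0.165
```

```text
clock: 2.7
tcp_pos: [0.5318, -0.1193, 0.1091]
eef_rot: [-0.001, 0.762, 0.648, -0.001]
contact_force: [0.1, -0.2, 0.1]
grip_width: 1.003
finger_force: 0.0
clock: 3.2
tcp_pos: [0.5327, -0.1198, 0.0788]
eef_rot: [-0.0, 0.762, 0.648, -0.0]
contact_force: [-0.6, -0.2, -0.5]
grip_width: 1.002
finger_force: 0.0
shift [-2.1  0.7  0.8] turn 0.003 q [-0.37  0.34 -0.27  0.96 -0.    1.36] tcp [ 532.7 -119.8   78.8] t 3.2 F [-0.63 -0.18 -0.48]
```

```bash
python3 -m creep '0 0 0 0;0 0 0 0;0 0 0 0;0 0 0 0;0 0 0 0' -1;python3 -m creep '0 0 0 0;0 0 0 0;0 0 0 0;0 0 0 0;0 0 0 0'; python3 to.py 533 -122 78 -0.165
```

```text
clock: 3.7
tcp_pos: [0.5331, -0.1199, 0.0795]
eef_rot: [0.0, 0.762, 0.648, 0.0]
contact_force: [0.6, 0.2, -3.9]
grip_width: 0.154
finger_force: 61.9
clock: 4.2
tcp_pos: [0.5329, -0.1199, 0.0794]
eef_rot: [0.0, 0.762, 0.648, 0.0]
contact_force: [-1.2, -1.0, 3.7]
grip_width: 0.154
finger_force: 61.7
shift [-2.1  0.4  1.4] turn 0.003 q [-0.37  0.34 -0.26  0.96 -0.    1.36] tcp [ 532.9 -119.9   79.4] t 4.2 F [-1.18 -1.    3.71]
```

```bash
python3 -m creep '0 0 -4 0;0 0 -10 0;0 0 -20 0;0 0 -32 0;0 0 -45 0'; python3 -m creep '0 0 -14 0;0 0 -28 0;0 0 -42 0;0 0 -52 0;0 0 -55 0';  python3 to.py 588 125.5 180 -0.157
```

```text
clock: 4.7
tcp_pos: [0.5329, -0.1199, 0.1254]
eef_rot: [0.0, 0.762, 0.648, 0.0]
contact_force: [-0.1, -0.4, -4.9]
grip_width: 0.156
finger_force: 60.6
clock: 5.2
tcp_pos: [0.5334, -0.1201, 0.1809]
eef_rot: [0.001, 0.762, 0.648, 0.001]
contact_force: [0.2, 0.4, -5.0]
grip_width: 0.154
finger_force: 60.8
shift [251.2  14.3   0.8] turn -0.005 q [-0.37  0.27 -0.09  1.21 -0.    1.36] tcp [ 533.4 -120.1  180.9] t 5.2 F [ 0.16  0.44 -5.03]
```

```bash
python3 -m creep '10 1 0 0;30 2 0 0;57 3 0 0;87 5 0 0;118 7 0 0'; python3 -m creep '31 2 0 0;62 4 0 0;92 5 0 0;115 7 0 -0.005;128 7 0 -0.005';  python3 -m creep '4 0 0 0;5 0 0 0;5 0 0 0;5 0 0 0;5 0 0 0'; python3 to.py 588 125.5 180 -0.157
python3 - <<'E'
from h import *
for i in("scene","side"): shot(i,i+"1")
a=cv2.imread("pics/scene1.png");b=cv2.imread("pics/side1.png")
z=proj("scene",[.588,.1255,.12])[0].astype(int);w=proj("side",[.588,.1255,.12])[0].astype(int);print(z,w)
f=lambda a,p:cv2.resize(a[p[1]-75:p[1]+75,p[0]-50:p[0]+50],None,fx=4,fy=4,interpolation=cv2.INTER_CUBIC)
print(f(a,z).shape,f(b,w).shape)
cv2.imwrite("pics/c1.png",np.hstack([f(a,z),f(b,w)]))
E
```

```text
clock: 5.7
tcp_pos: [0.5586, -0.0029, 0.1785]
eef_rot: [-0.001, 0.762, 0.647, -0.0]
contact_force: [0.6, 0.6, -4.0]
grip_width: 0.156
finger_force: 60.6
clock: 6.2
tcp_pos: [0.5862, 0.123, 0.1783]
eef_rot: [-0.001, 0.76, 0.65, -0.0]
contact_force: [0.1, 0.3, -4.6]
grip_width: 0.152
finger_force: 60.6
clock: 6.7
tcp_pos: [0.5872, 0.1247, 0.1794]
eef_rot: [0.0, 0.761, 0.649, 0.0]
contact_force: [-0.8, -0.3, -5.3]
grip_width: 0.154
finger_force: 60.6
shift [ 0.9  0.7 -0.6] turn -0.001 q [ 0.07  0.36  0.04  1.25 -0.    1.8 ] tcp [587.2 124.7 179.4] t 6.7 F [-0.75 -0.3  -5.25]
[393 318] [257 310]
(600, 400, 3) (600, 400, 3)
```

View pics/c1.png

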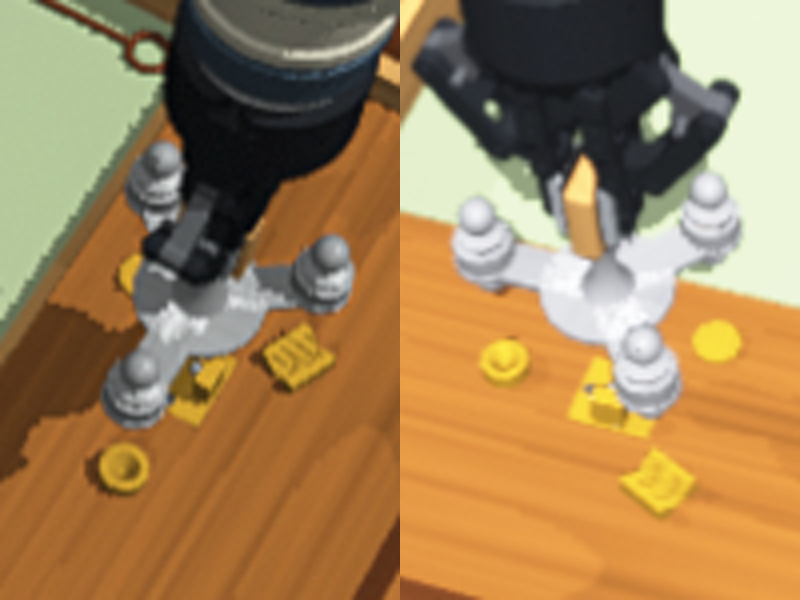

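The stand hangs upright over the rest. Stopper heads are at (159,160), (331,255) and (140,367) in the left (scene) half and (709,190), (643,345) and (480,215) in the right (side) half. Triangulating these against the seats gives the final alignment.

```bash
python3 - <<'E'
from h import *
S=lambda p:(343+p[0]/4-.4,243+p[1]/4-.4)
D=lambda p:(207+(p[0]-400)/4-.4,235+p[1]/4-.4)
P={k:tri(ray("scene",S(a)),ray("side",D(b)))*1000 for k,a,b in(("A",(159,160),(709,190)),("B",(331,255),(643,345)),("C",(140,367),(480,215)))}
for k in P:print(k,P[k].round(1))
def fr(A,B,C):
    m=(A+B)/2;return m+(C-m)*34/92,np.arctan2(*(C-m)[[1,0]]),np.arctan2(*((B-A)*[-1,1,1])[[0,1]])
for t in (fr(P["A"],P["B"],P["C"]),fr(*map(np.array,([547.8,89.4,45.2],[561,172.2,50.6],[645.1,116.4,51.])))):print(t[0].round(1),t[1],t[2])
E
python3 to.py 588 125.5 180 -0.157
```

```text
A [546.7  85.3 157.3]
B [560.2 169.7 158.4]
C [643.2 112.7 158.8]
[586.6 122.  158.2] -0.16394452129535173 -0.1580071050188801
[587.9 125.5  49. ] -0.15745101348894067 -0.15808997112168632
shift [ 0.6  0.7 -0.6] turn -0.001 q [ 0.07  0.36  0.04  1.25 -0.    1.8 ] tcp [587.2 125.  179.4] t 6.8 F [ 0.53 -0.78 -4.39]
```

```bash
python3 -m creep '1 0.5 4 0;2.5 1 12 0;3.5 1 22 0;3.5 1 30 0;3.5 1 33 0'; python3 -m creep '0 0 2 0;0 0 4 0;0 0 6 0;0 0 8 0;0 0 8 0'; python3 to.py 589 129 120 -0.157
```

```text
clock: 7.3
tcp_pos: [0.5881, 0.1289, 0.1447]
eef_rot: [-0.001, 0.76, 0.65, -0.001]
contact_force: [0.3, 0.7, -4.9]
grip_width: 0.154
finger_force: 60.6
clock: 7.8
tcp_pos: [0.5887, 0.1288, 0.1381]
eef_rot: [-0.0, 0.76, 0.649, -0.0]
contact_force: [-0.2, -0.3, -4.1]
grip_width: 0.157
finger_force: 60.6
shift [ 0.2  0.3 18.1] turn 0.0 q [ 0.08  0.39 -0.03  1.15 -0.    1.8 ] tcp [588.7 128.8 138.1] t 7.8 F [-0.24 -0.26 -4.11]
```

```bash
python3 -m creep '0 0 1 0;0 0 2 0;0 0 3 0;0 0 4 0;0 0 4 0'; python3 -m creep '0 0 0.6 0;0 0 1.2 0;0 0 1.8 0;0 0 2.4 0;0 0 2.4 0'
```

```text
clock: 8.3
tcp_pos: [0.5886, 0.1289, 0.1341]
eef_rot: [-0.0, 0.76, 0.649, -0.0]
contact_force: [0.4, 0.9, -4.3]
grip_width: 0.155
finger_force: 60.6
clock: 8.8
tcp_pos: [0.5887, 0.1289, 0.1318]
eef_rot: [-0.0, 0.76, 0.649, -0.0]
contact_force: [-0.3, -0.1, -4.8]
grip_width: 0.154
finger_force: 60.6
```

```bash
python3 -m creep '0 0 0.5 0;0 0 1 0;0 0 1.5 0;0 0 2 0;0 0 2 0'
```

```text
clock: 9.3
tcp_pos: [0.5888, 0.1285, 0.13]
eef_rot: [0.0, 0.76, 0.649, -0.0]
contact_force: [-0.4, -2.6, -2.6]
grip_width: 0.154
finger_force: 60.9
```

```bash
python3 -m creep '0 0 0.5 0;0 0 1 0;0 0 1.5 0;0 0 1.5 0;0 0 1.5 0'
```

```text
clock: 9.8
tcp_pos: [0.5888, 0.1287, 0.1283]
eef_rot: [0.0, 0.76, 0.649, -0.0]
contact_force: [0.1, -4.6, -1.6]
grip_width: 0.159
finger_force: 61.1
```

```bash
python3 -m creep '-0.5 0 0 0;-1 0 0 0;-1.5 0 0 0;-1.5 0 0 0;-1.5 0 0 0'
python3 - <<'E'
from h import *
print(ctrl.sense().keys(),ctrl.sense()["contact_force"],ctrl.sense()["ft_torque"])
E
```

```text
clock: 10.3
tcp_pos: [0.5886, 0.1275, 0.1284]
eef_rot: [-0.0, 0.76, 0.65, 0.0]
contact_force: [0.7, -2.8, -2.4]
grip_width: 0.156
finger_force: 60.9
dict_keys(['clock', 'qpos', 'qd', 'effort', 'tcp_pos', 'eef_rot', 'contact_force', 'ft_torque', 'finger_force', 'grip_width']) [ 0.7458813  -2.75067047 -2.35808888] [-0.60853086 -0.21087262  0.01001228]
```

```bash
python3 -m creep '-0.5 0 0 0;-1 0 0 0;-1.5 0 0 0;-1.5 0 0 0;-1.5 0 0 0'
```

```text
clock: 10.8
tcp_pos: [0.5883, 0.1264, 0.1283]
eef_rot: [-0.0, 0.76, 0.65, 0.0]
contact_force: [0.5, 2.3, -4.1]
grip_width: 0.153
finger_force: 60.8
```

```bash
python3 -m creep '0 0 0.4 0;0 0 0.8 0;0 0 1.2 0;0 0 1.2 0;0 0 1.2 0'
```

```text
clock: 11.3
tcp_pos: [0.5883, 0.126, 0.1273]
eef_rot: [0.0, 0.76, 0.649, 0.0]
contact_force: [-0.0, 3.8, -0.5]
grip_width: 0.155
finger_force: 61.2
```

```bash
python3 -m creep '0.3 0 0 0;0.7 0 0 0;0.7 0 0 0;0.7 0 0 0;0.7 0 0 0'
```

```text
clock: 11.8
tcp_pos: [0.5884, 0.1265, 0.1272]
eef_rot: [0.0, 0.76, 0.649, -0.0]
contact_force: [0.3, 1.6, -0.5]
grip_width: 0.156
finger_force: 61.3
```

```bash
python3 -m creep '0 0 0.4 0;0 0 0.8 0;0 0 1.2 0;0 0 1.2 0;0 0 1.2 0'
```

```text
clock: 12.3
tcp_pos: [0.5885, 0.1265, 0.1261]
eef_rot: [0.0, 0.76, 0.649, 0.0]
contact_force: [1.0, 1.6, 4.0]
grip_width: 0.154
finger_force: 61.9
```

```bash
python3 -m creep '0.3 0 0.4 0;0.3 0 0.8 0;0.3 0 1.2 0;0.3 0 1.2 0;0.3 0 1.2 0'
```

```text
clock: 12.8
tcp_pos: [0.5886, 0.1268, 0.125]
eef_rot: [0.0, 0.76, 0.649, 0.0]
contact_force: [-0.1, 0.6, 4.7]
grip_width: 0.153
finger_force: 62.1
```

```bash
python3 -m creep '0 0 0.4 0;0 0 0.8 0;0 0 0.8 0;0 0 0.8 0;0 0 0.8 0'
```

```text
clock: 13.3
tcp_pos: [0.5886, 0.1268, 0.124]
eef_rot: [0.0, 0.76, 0.649, 0.0]
contact_force: [1.2, 0.3, 2.9]
grip_width: 0.157
finger_force: 61.8
```

```bash
python3 -m creep '0 0 0.4 0;0 0 0.8 0;0 0 0.8 0;0 0 0.8 0;0 0 0.8 0'
```

```text
clock: 13.8
tcp_pos: [0.5882, 0.1269, 0.1227]
eef_rot: [-0.0, 0.76, 0.649, -0.0]
contact_force: [2.4, 1.3, -3.8]
grip_width: 0.153
finger_force: 60.8
```

```bash
python3 -m creep '0 0 0.3 0;0 0 0.6 0;0 0 0.6 0;0 0 0.6 0;0 0 0.6 0'
```

```text
clock: 14.3
tcp_pos: [0.5883, 0.1269, 0.1225]
eef_rot: [-0.0, 0.76, 0.649, -0.0]
contact_force: [0.7, 0.2, -1.6]
grip_width: 0.154
finger_force: 61.2
```

```bash
python3 -m creep '0 0 0.3 0;0 0 0.5 0;0 0 0.5 0;0 0 0.5 0;0 0 0.5 0'
```

```text
clock: 14.8
tcp_pos: [0.5883, 0.1269, 0.1218]
eef_rot: [-0.0, 0.76, 0.649, -0.0]
contact_force: [0.4, 0.5, -4.2]
grip_width: 0.156
finger_force: 60.7
```

```bash
python3 -m creep '0 0 0.2 0;0 0 0.4 0;0 0 0.4 0;0 0 0.4 0;0 0 0.4 0'
```

```text
clock: 15.3
tcp_pos: [0.5883, 0.1269, 0.1216]
eef_rot: [-0.0, 0.76, 0.649, -0.0]
contact_force: [0.3, 0.1, -3.9]
grip_width: 0.157
finger_force: 60.8
```

```bash
python3 -m creep '0 0 0.2 0;0 0 0.5 0;0 0 0.5 0;0 0 0.5 0;0 0 0.5 0'; python3 to.py 588 127 120 -.157
```

```text
clock: 15.8
tcp_pos: [0.5884, 0.1269, 0.1211]
eef_rot: [-0.0, 0.76, 0.649, 0.0]
contact_force: [1.0, 1.2, -3.5]
grip_width: 0.157
finger_force: 60.8
shift [ 0.  -0.5  1.1] turn -0.0 q [ 0.07  0.4  -0.06  1.11  0.    1.8 ] tcp [588.4 126.9 121.1] t 15.8 F [ 1.02  1.23 -3.54]
```

```bash
python3 -m creep '0 0 0.2 0;0 0 0.5 0;0 0 0.5 0;0 0 0.5 0;0 0 0.5 0'
python3 - <<'E'
from h import *
s=ctrl.sense();print(s["ft_torque"])
E
```

```text
clock: 16.3
tcp_pos: [0.5886, 0.1269, 0.121]
eef_rot: [0.0, 0.76, 0.649, 0.0]
contact_force: [0.2, 0.6, 1.2]
grip_width: 0.155
finger_force: 61.6
[0.28178158 0.20186671 0.02270098]
```

```bash
python3 -m creep '0 0 0.2 0;0 0 0.4 0;0 0 0.4 0;0 0 0.4 0;0 0 0.4 0'
python3 - <<'E'
from h import *
s=ctrl.sense();print(s["ft_torque"])
E
```

```text
clock: 16.8
tcp_pos: [0.5887, 0.1268, 0.1207]
eef_rot: [0.0, 0.76, 0.649, 0.0]
contact_force: [0.8, -1.1, 5.7]
grip_width: 0.157
finger_force: 62.1
[0.2641159  0.31725943 0.05605162]
```

```bash
python3 -m creep '0 0 0.2 0;0 0 0.3 0;0 0 0.3 0;0 0 0.3 0;0 0 0.3 0'
python3 - <<'E'
from h import *
s=ctrl.sense();print(s["ft_torque"])
E
```

```text
clock: 17.3
tcp_pos: [0.5887, 0.1268, 0.1206]
eef_rot: [0.0, 0.76, 0.649, 0.0]
contact_force: [-0.9, -1.1, 6.9]
grip_width: 0.155
finger_force: 62.4
[0.3000026  0.46084025 0.05484345]
```

The catch clicked at about 123–124 mm TCP height and the feet now bear. Before letting go I'll look for tilt and seating.

Run:
```python
from h import *
for i in("scene","side"): shot(i,i+"2")
a=cv2.imread("pics/scene2.png");b=cv2.imread("pics/side2.png")
z=proj("scene",[.588,.1255,.07])[0].astype(int);w=proj("side",[.588,.1255,.07])[0].astype(int);print(z,w)
f=lambda a,p:cv2.resize(a[p[1]-50:p[1]+50,p[0]-40:p[0]+40],None,fx=5,fy=5,interpolation=cv2.INTER_CUBIC)
cv2.imwrite("pics/c2.png",np.hstack([f(a,z),f(b,w)]))
```

```text
[389 330] [260 326]
```

View pics/c2.png

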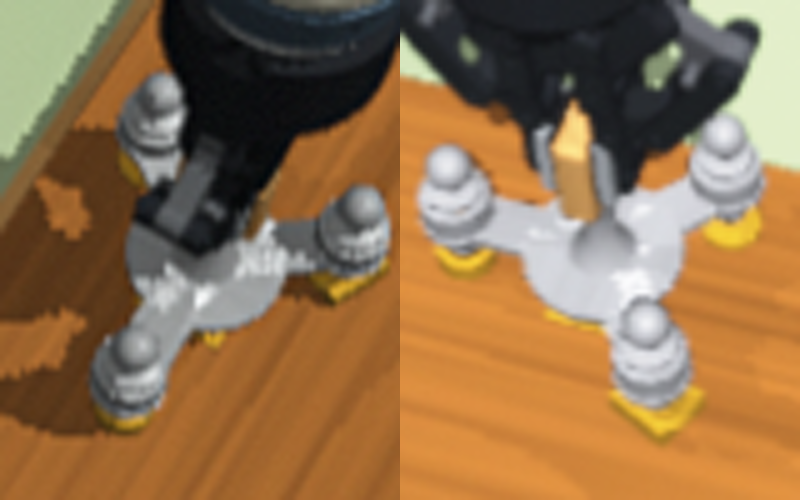

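The stand is over all three seats. Heads: scene half (163,92), (361,206) and (134,345); side half (725,137), (645,322) and (449,165).

Run:
```python
from h import *
S=lambda p:(349+p[0]/5-.4,280+p[1]/5-.4)
D=lambda p:(220+(p[0]-400)/5-.4,276+p[1]/5-.4)
P={k:tri(ray("scene",S(a)),ray("side",D(b)))*1000 for k,a,b in(("A",(163,92),(725,137)),("B",(361,206),(645,322)),("C",(134,345),(449,165)))}
for k in P:print(k,P[k].round(1))
m=(P["A"]+P["B"])/2;print(m+(P["C"]-m)*34/92)
```

```text
A [547.3  89.4 100.4]
B [561.6 171.5 101.7]
C [645.2 115.2 101.3]
[587.9874269  124.80684093 101.12391436]
```

```bash
python3 -m creep '-0.4 0 0 0;-0.8 0 0 0;-1.2 0 0 0;-1.5 0 0 0;-1.5 0 0 0'
python3 - <<'E'
from h import *
s=ctrl.sense();print(s["ft_torque"])
E
```

```text
clock: 17.9
tcp_pos: [0.5885, 0.1259, 0.1203]
eef_rot: [-0.0, 0.76, 0.65, 0.001]
contact_force: [1.3, 3.5, 4.6]
grip_width: 0.151
finger_force: 62.1
[ 1.43549148 -0.07904971 -0.08361276]
```

```bash
python3 -m creep '-0.4 0 0 0;-0.8 0 0 0;-1.2 0 0 0;-1.5 0 0 0;-1.5 0 0 0'
python3 - <<'E'
from h import *
s=ctrl.sense();print(s["ft_torque"])
E
```

```text
clock: 18.4
tcp_pos: [0.5881, 0.1244, 0.1198]
eef_rot: [-0.0, 0.76, 0.65, 0.0]
contact_force: [2.6, 6.1, 1.4]
grip_width: 0.153
finger_force: 61.6
[ 1.92572044 -0.6838813  -0.03178681]
```

```bash
python3 -m creep '0 0 0.2 0;0 0 0.5 0;0 0 0.5 0;0 0 0.5 0;0 0 0.5 0'
python3 - <<'E'
from h import *
s=ctrl.sense();print(s["ft_torque"])
E
```

```text
clock: 18.9
tcp_pos: [0.5881, 0.1244, 0.1198]
eef_rot: [-0.0, 0.76, 0.65, 0.001]
contact_force: [1.1, 5.7, 4.6]
grip_width: 0.151
finger_force: 62.3
[ 1.90797701 -0.42531227 -0.03509275]
```

```bash
python3 -m creep '0 0 0.2 0;0 0 0.4 0;0 0 0.4 0;0 0 0.4 0;0 0 0.4 0'
python3 - <<'E'
from h import *
s=ctrl.sense();print(s["ft_torque"])
E
```

```text
clock: 19.4
tcp_pos: [0.5881, 0.1244, 0.1197]
eef_rot: [-0.0, 0.76, 0.65, 0.001]
contact_force: [-0.2, 5.4, 8.0]
grip_width: 0.153
finger_force: 62.7
[ 1.82462162 -0.14131146 -0.0698177 ]
```

```bash
python3 -m creep '0.5 0 -0.3 0;0.5 0 -0.3 0;0.5 0 -0.3 0;0.5 0 -0.3 0;0.5 0 -0.3 0'; python3 -m creep '0 0 0 0;0 0 0 0;0 0 0 0;0 0 0 0;0 0 0 0' 1;python3 -m creep '0 0 0 0;0 0 0 0;0 0 0 0;0 0 0 0;0 0 0 0'
python3 - <<'E'
from h import *
for i in("scene","side"): shot(i,i+"3")
a=cv2.imread("pics/scene3.png");b=cv2.imread("pics/side3.png")
z=[389,330];w=[260,326]
f=lambda a,p:cv2.resize(a[p[1]-50:p[1]+50,p[0]-40:p[0]+40],None,fx=5,fy=5,interpolation=cv2.INTER_CUBIC)
cv2.imwrite("pics/c3.png",np.hstack([f(a,z),f(b,w)]))
E
```

```text
clock: 19.9
tcp_pos: [0.5882, 0.1246, 0.1198]
eef_rot: [0.0, 0.76, 0.65, 0.0]
contact_force: [-0.1, 4.5, 7.0]
grip_width: 0.15
finger_force: 62.3
clock: 20.4
tcp_pos: [0.5879, 0.1243, 0.1192]
eef_rot: [0.0, 0.76, 0.649, -0.0]
contact_force: [-0.6, 0.2, 0.3]
grip_width: 0.984
finger_force: 0.0
clock: 20.9
tcp_pos: [0.588, 0.1244, 0.1194]
eef_rot: [0.0, 0.76, 0.649, 0.0]
contact_force: [0.6, -0.5, 0.3]
grip_width: 1.001
finger_force: 0.0
```

View pics/c3.png

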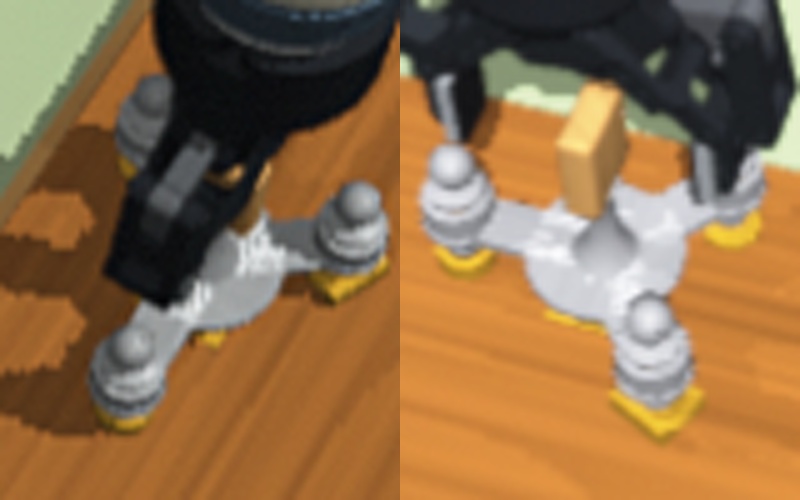

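The stand has been let go and stands on all its seats. I'll retreat straight up and check that it is fully home.

```bash
python3 -m creep '0 0 -10 0;0 0 -25 0;0 0 -45 0;0 0 -65 0;0 0 -80 0';python3 -m creep '0 0 -25 0;0 0 -55 0;0 0 -85 0;0 0 -110 0;0 0 -120 0'
python3 - <<'E'
from h import *
for i in("scene","side"): shot(i,i+"4")
a=cv2.imread("pics/scene4.png");b=cv2.imread("pics/side4.png")
z=[389,330];w=[260,326]
f=lambda a,p:cv2.resize(a[p[1]-50:p[1]+50,p[0]-40:p[0]+40],None,fx=5,fy=5,interpolation=cv2.INTER_CUBIC)
cv2.imwrite("pics/c4.png",np.hstack([f(a,z),f(b,w)]))
E
```

```text
clock: 21.5
tcp_pos: [0.5883, 0.1245, 0.2016]
eef_rot: [0.001, 0.76, 0.649, 0.001]
contact_force: [-0.2, -0.7, 0.4]
grip_width: 0.996
finger_force: 0.0
clock: 22.0
tcp_pos: [0.5883, 0.1245, 0.3226]
eef_rot: [0.001, 0.76, 0.65, 0.002]
contact_force: [1.0, 0.8, -0.7]
grip_width: 1.003
finger_force: 0.0
```

View pics/c4.png

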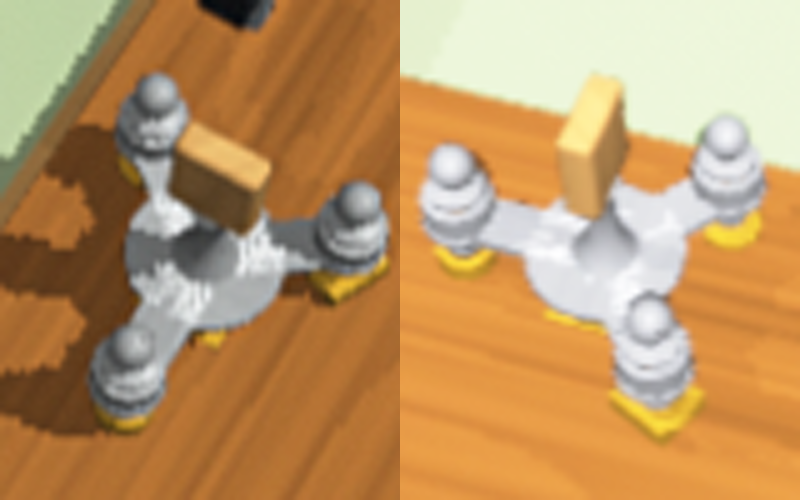

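Run:
```python
from h import *
S=lambda p:(349+p[0]/5-.4,280+p[1]/5-.4)
D=lambda p:(220+(p[0]-400)/5-.4,276+p[1]/5-.4)
P={k:tri(ray("scene",S(a)),ray("side",D(b)))*1000 for k,a,b in(("A",(157,93),(727,137)),("B",(358,203),(649,318)),("C",(130,344),(453,165)))}
for k in P:print(k,P[k].round(1))
m=(P["A"]+P["B"])/2;o=m+(P["C"]-m)*34/92;print(o,"tilt",(P["B"]-P["A"])[2]/84)
e=np.array([-.0,.0,-52.9]);t=.036;z=np.array([0,-np.sin(t),np.cos(t)]);print("foot origin",o-52.9*z)
```

```text
A [547.1  87.3  97.4]
B [560.7 169.9 101.7]
C [644.4 113.6  99. ]
[587.35163256 123.03374145  99.33190933] tilt 0.05096480308748057
foot origin [587.35163256 124.93773013  46.46618483]
```

The stand's measured foot-plane height (about 46.5 mm) and slant (about 0.05 rad) match the flap geometry at home (54 − 140·0.05 ≈ 47 mm). It sits within 1 mm of the rest, and it was drawn down further when I let go. Handing in.

```bash
python3 -c "
from station import ctrl
print(ctrl.finish_job())"
```

```text
the job is handed in; nothing more can be done
None
```

I put the stopper stand on the brass rest, pressed until the catch clicked, let go, and handed the job in at about 22 s. My last measurement had it home on its seats, within 1 mm of the rest; the verdict wasn't shown and I never read the catch balls.

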